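# Step a washer's timer dial on by four clicks

## Task

The washer console on the counter was stopped in mid-cycle and the knob of its big timer dial stands pulled out. Push that knob fully home, turn it clockwise until the graduated dial has gone on by exactly four clicks (the knob has a lot of play, so count the clicks of the dial, not the turn of the knob), and pull it straight out again until it snaps, so that the machine will resume at the right step. Do not turn the dial before the knob is home, do not force the knob hard against its stops, and leave the two small knobs and the loose parts around the console alone.

Things in the scene. Friction and masses are not known exactly. Their poses are not given: they have to be found in the camera images.
- console: White wedge-shaped washer control console, fixed, 180 mm deep (x) by 560 mm wide (y). Origin: middle of its underside; z up, x away from the robot's side. Its black fascia rises from 42 mm high at the front (-x) edge to 146 mm at the back: its normal leans 30 degrees from vertical towards -x. The timer dial is the big one, at y = -150 mm; two small bar knobs, 23 mm high, are at y = +10 and +125 mm.
- dial_centre (a point): Fixed point on the timer dial's axis, at the fascia's surface; z along the axis, out of and square to the fascia, x up the slope (12 o'clock, where a white index stands), y to the left. The dial is a grey graduated disc, 88 mm across, its top 6.5 mm above the fascia. Clockwise is as seen looking onto the fascia. The knob in its middle drives it by a dog with some 70 degrees of free play and starts anywhere in that play.
- dial_mark (a point): Outer end of the one long mark on the dial's disc, 40 mm from the axis, 6.5 mm above the fascia; turns with the dial; x points outward along the mark, z along the axis. 20 clicks a turn (18 degrees each); turned with the knob, the load grows from nothing to some 0.3 N m at half-way, then drops away as the dial jumps on to the next. At the start the mark is 0 to 4 clicks clockwise of 12 o'clock.
- knob_grip (a point): Grip point of the timer knob: a white upright bar 46 mm long (its x axis), 16 mm thick (its y axis, the way to pinch it), 32 mm high, on a disc 44 mm across, 3 mm thick, in the middle of the dial; z along the axis, out of the fascia. The point is on the axis, 10 mm below the bar's top and 21 mm above the disc; 42 mm above the fascia with the knob out (as at the start).
- stem (a joint): How far the timer knob stands out, m, along the axis: about 0.008 pulled out (as at the start), about 0 pushed home: that stop differs from timer to timer, between -0.0015 and 0.0015, and cannot be seen. Half-way it snaps over (some 5 to 10 N to get it going, either way); it ends on a firm stop and stays where it is put, in or out, also while it is turned.
- timer: The steel frame of the cam timer behind the fascia, out of sight, with the two stops for the knob's spindle; origin on the dial's axis at the fascia's surface, z out of the fascia.
- knob: The timer knob itself with its spindle; origin on the axis at the knob's underside (24 mm below the grip point), axes as the grip point's.
- water_knob (a joint): Turn of the small bar knob at y = +10 mm of the console, rad; leave it alone.
- load_knob (a joint): Turn of the small bar knob at y = +125 mm of the console, rad; leave it alone.
- screwdriver: Bystander: black-handled screwdriver, 190 mm, lying in front of the console (origin at its middle, on the counter).
- spare_knob: Bystander: loose white round knob, 38 mm across, 22 mm high, in front of the console.
- screw_tray: Bystander: open steel tray, 110 x 80 x 22 mm, right of the console's front.
- pulley: Bystander: aluminium belt pulley, 90 mm across, 28 mm high, right of the console.
- pump: Bystander: drain pump, 64 mm across, 85 mm high, left of the console.

How it is judged:
On the way, in this order (a step that is already met when the one before it is completed fails the run):
1. the knob is pushed home on its stop, the dial still where it stood (value of joint stem below 0.0025 m and contact force between knob and timer above 1 N and distance of dial_mark from where it was at the start of the episode below 0.005 m), for 0.1 s.
2. with the knob in, the dial is four clicks further clockwise (value of joint stem below 0.0025 m and distance of dial_mark from where it was at the start of the episode between 0.043 and 0.051 m and y of dial_mark in the frame of console below -0.154 m), for 0.2 s.
At the end, for the whole second after the job is handed in: The dial stands four clicks clockwise of where it started (its mark moved 43 to 51 mm in a straight line and stands right of the axis; three clicks would be 36, five 57 mm), the knob is snapped out (over 6 mm of its 8 mm), and nothing is touched (value of joint stem above 0.006 m and distance of dial_mark from where it was at the start of the episode between 0.043 and 0.051 m and y of dial_mark in the frame of console below -0.154 m).
It fails at once if the knob is forced against a stop of the timer (its spindle presses on the timer frame with over 30 N, up to 8 N of it from the snap spring) (contact force between knob and timer above 30 N).
It fails at once if a small knob is turned (value of joint any of water_knob, load_knob above 0.15 rad or value of joint any of water_knob, load_knob below -0.15 rad).
It fails at once if a bystander is disturbed (moved over 20 mm) (distance of any of screwdriver, spare_knob, screw_tray, pulley, pump from where it was at the start of the episode above 0.02 m).
It also fails if it takes over 72 s, if anything falls off the work surface, if the arm or the gripper's body presses on something with over 40 N, if the wrist force passes 120 N, or if a joint passes its speed limit or range.

## Robot

A 7-joint arm with a two-finger parallel gripper is mounted at the origin on the work surface. World frame = base frame: x ahead of the robot, y to its left, z up, the work surface at z = 0. Lengths are in m, angles in rad, forces in N, time in s.
With the tool pointing down it reaches from about 0.425 to 1.025 m from the base axis. Payload 9.4 kg.
Tool frame: the origin (TCP) lies midway between the tips of the shut fingers; the grasp point (between the pads) lies 19 mm behind it; z points along the fingers, y is the line along which they close (so a half turn about z gives the same grasp; the last joint's range is limited). The gripper opens to 93 mm and grips with 3 to 60 N. Pads are 15 mm wide; open, the fingers measure 128 mm over their backs; the gripper's body (75 mm by 188 mm) begins 65 mm behind the grasp point.
Start: joints at [-1.295, 0.599, -0.003, 1.599, 0.002, 0.943, -0.08], TCP at [0.251, 0.68, 0.219] pointing down, gripper open.
Joint ranges: [-2.57, 2.57], [-0.35, 1.97], [-1.29, 1.29], [0.11, 2.56], [-1.05, 4.19], [0.11, 1.86], [-2.63, 2.63]. Speed limits (rad/s): [2.22, 2.22, 3.01, 3.01, 3.14, 3.14, 3.14].

## Interface

Orientations are given as a rotation vector (axis times angle).
In Python, from bench import * gives the robot as it stands.
- The arm moves only by the shell command python3 -m jog 'ROWS' [OPENING] [FORCE]. ROWS is JSON, a list of rows, each an object of numbers: "x", "y", "z": the shift along the tool's x, y, z as a fraction of full scale; "roll": the turn about the tool's z as a fraction of full scale. A call has 1 to 20 rows; each row is the pose to reach, as a shift and turn from the pose commanded when the call began, along the tool's axes at that moment; what a row does not reach only later rows make up. Full scale, the value 1, is 0.1 m for a shift and 1.5 rad for a turn. A row lasts 1/10 s, in which the tool goes at most 50 mm and 8.59 degrees, less where a joint would pass 70% of its speed; a pose out of reach is approached as far as the arm can. A call with a number of a shift or a turn outside -1 to 1 is refused whole. A call with a gripper value outside its range is refused whole. OPENING is the finger opening in mm, from 0 to 93, set as the call begins (- or left out, the last holds). The fingers move at their own pace and stop on an object; FORCE is the grip in N (left out, the last holds). Time passes only in rows, so rows that repeat a pose let the fingers close. It gives the time, the measured TCP pose, the force, the opening and the grip force at its end, in the units of the state.
- get_obs(): the state, without advancing time (a new reading comes with each control period).
- read_camera(name): name is "scene" or "top"; returns (picture, depth): 400x640x3 uint8, red, green, blue; 400x640 float32, m along the optical axis (not along the pixel's ray), 0 where there is no reading.
- get_calibration(name): a dict with "camera_matrix" (3x3 intrinsics, pixels), "R" (3x3) and "t" (3): a world point X has camera coordinates R X + t. Camera axes: x right, y down, z forward; pixel columns grow to the right and rows downward; lengths in m; the calibration is good to about 2 mm. A picture is of the moment at which its call begins. get_calibration takes no time and is no camera call.
- finish_job(): hands the job in; it is judged then, once.
The state is a dict: "t": time; "joint_positions": joint angles; "joint_vel": joint speeds; "effort": joint torques, N m; "position": TCP position; "tool_rot": TCP orientation; "ft_force": force on the tool from outside, world axes, zero at the start; "wrist_torque": the same for the moment, N m; "finger_gap": opening from 0.0 (shut) to 1.0 (fully open); "grip_force": force on a finger pad.
Only numpy, scipy, OpenCV 4.12 (cv2) and the standard library are available. Lean on these libraries where they do the work, as an engineer would, in place of code of your own. Each camera call takes 0.05 s, during which the arm holds its last target. There are 200 camera calls.

## Working session

There is one attempt and no reset: what is moved stays moved. The work goes in short steps, Python scripts to look and compute and a shell command to move; the robot and the scene stay as the last step left them, time stands still between calls to the robot, and variables do not carry over. Pictures are saved under pics/ and viewed, at most 10 in all, crops included, and the job is handed in when it is done.

```bash
ls; mkdir -p pics; python3 - <<'E'
from bench import *
import cv2,numpy as np
for n in("scene","top"):
    p,d=read_camera(n); cv2.imwrite(f"pics/{n}0.png",p[...,::-1]); np.savez(f"{n}0.npz",p=p,d=d)
    print(n,get_calibration(n))
o=get_obs();print(o)
E
```

```text
pics
scene {'camera_matrix': array([[482.5037373 ,   0.        , 317.32008092],
       [  0.        , 482.5037373 , 201.97747281],
       [  0.        ,   0.        ,   1.        ]]), 'R': array([[ 0.6593459 ,  0.75155796, -0.02058216],
       [ 0.55011904, -0.50092086, -0.66816715],
       [-0.51247637,  0.42923063, -0.74372645]]), 't': array([-0.33494735, -0.18704498,  1.59193882])}
top {'camera_matrix': array([[513.97663156,   0.        , 309.4981779 ],
       [  0.        , 513.97663156, 190.78791914],
       [  0.        ,   0.        ,   1.        ]]), 'R': array([[-0.00886076, -0.99993604, -0.00702849],
       [-0.99851005,  0.00922616, -0.05378245],
       [ 0.05384386,  0.00654146, -0.99852794]]), 't': array([0.05528865, 0.48923138, 1.70162861])}
{'t': 0.1, 'joint_positions': array([-1.294708  ,  0.60003797, -0.00254948,  1.60003845,  0.00179091,
        0.94288236, -0.07978795]), 'joint_vel': array([ 0.00021447, -0.00152844, -0.00145343, -0.00148062,  0.00085926,
        0.00086684, -0.00068194]), 'effort': array([ 4.80565417e-03, -7.66559529e+01,  1.50158342e+00, -2.52935386e+01,
       -5.23774861e-02,  1.35744066e-02,  3.33081880e-05]), 'position': array([0.25035827, 0.67994742, 0.21785547]), 'tool_rot': array([-5.51158953e-01, -3.09274134e+00,  2.13351917e-03]), 'ft_force': array([ 0.2427203 , -0.58911681, -0.43842701]), 'wrist_torque': array([ 0.0208005 , -0.00282653, -0.01299213]), 'grip_force': 0.0, 'finger_gap': 0.9990433798613831}
```

View pics/scene0.png

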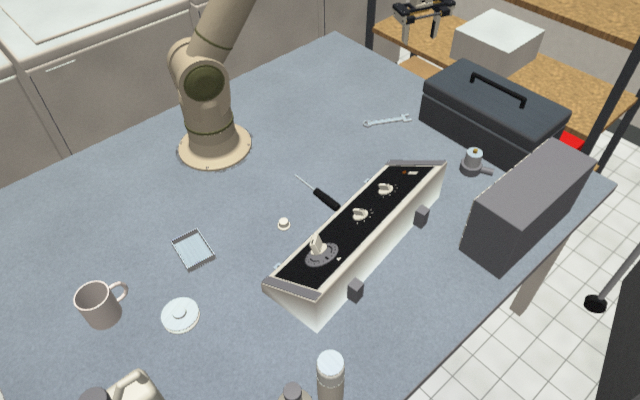

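View pics/top0.png

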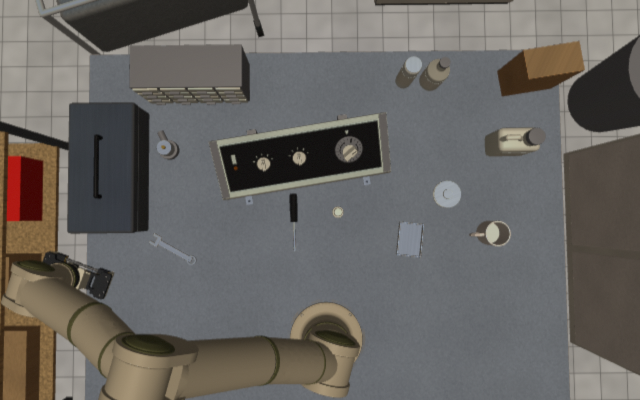

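Console is mid-picture: the timer dial is at about (348,149) in top and (321,253) in scene. I'll zoom in on both.

```bash
python3 - <<'E'
import cv2,numpy as np
a=np.load("top0.npz")["p"][120:180,310:390,::-1]; b=np.load("scene0.npz")["p"][220:280,280:360,::-1]
im=np.vstack([cv2.resize(x,None,fx=5,fy=5,interpolation=cv2.INTER_CUBIC) for x in(a,b)])
for y in range(0,600,50): cv2.line(im,(0,y),(6,y),(0,0,255),1)
for x in range(0,400,50): cv2.line(im,(x,0),(x,6),(0,0,255),1);cv2.line(im,(x,300),(x,306),(0,0,255),1)
cv2.imwrite("pics/z0.png",im)
E
```

```text
(no output)
```

View pics/z0.png

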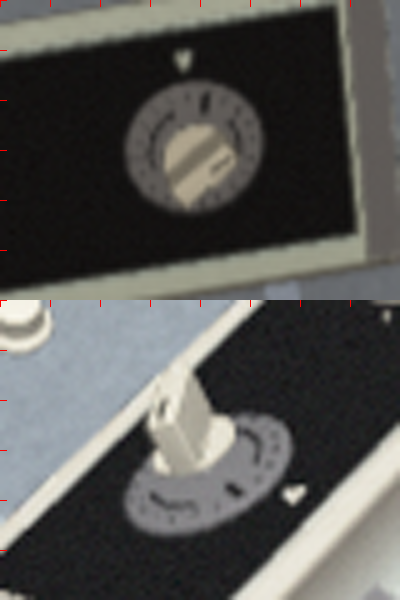

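```bash
cat > h.py <<'E'
from bench import *
import cv2,numpy as np
from scipy.spatial.transform import Rotation as Ro
C={n:get_calibration(n) for n in("scene","top")}
def cloud(n,d):
    c=C[n];K=c["camera_matrix"];v,u=np.mgrid[:400,:640]
    P=np.stack([(u-K[0,2])/K[0,0]*d,(v-K[1,2])/K[1,1]*d,d],-1)
    return (P-c["t"])@c["R"]
def proj(n,X):
    c=C[n];q=(np.atleast_2d(X)@c["R"].T+c["t"])@c["camera_matrix"].T
    return q[:,:2]/q[:,2:]
E
python3 - <<'E'
from h import *
from scipy.optimize import least_squares
np.set_printoptions(precision=4,suppress=True)
for n,(r0,r1,c0,c1) in dict(top=(110,205,205,395),scene=(150,305,255,455)).items():
    z=np.load(n+"0.npz");p=z["p"];P=cloud(n,z["d"])
    m=np.zeros((400,640),bool);m[r0:r1,c0:c1]=1
    m&=(p.max(-1)<45)&(z["d"]>0)
    nl,lab,st,_=cv2.connectedComponentsWithStats(m.astype(np.uint8))
    k=1+st[1:,4].argmax();m=lab==k
    X=P[m]
    for i in range(5):
        c=np.median(X,0) if i==0 else X.mean(0);N=np.linalg.svd(X-X.mean(0),full_matrices=False)[2][2];N*=np.sign(N[2])
        e=(X-X.mean(0))@N;X=X[abs(e)<max(.002,2.5*e.std())]
    print(n,st[k],len(X),"N",N,"lean deg",np.degrees(np.arccos(N[2])),"yaw",np.degrees(np.arctan2(-N[1],-N[0])),"mean",X.mean(0),"rms",e.std())
    cnt=max(cv2.findContours(m.astype(np.uint8),0,2)[0],key=cv2.contourArea)
    q=cv2.boxPoints(cv2.minAreaRect(cnt)); 
    ap=cv2.approxPolyDP(cv2.convexHull(cnt),6,True)[:,0];print("hull",ap.tolist())
    # ray-plane
    c=C[n];o=-c["R"].T@c["t"];K=c["camera_matrix"]
    for u in ap:
        r=c["R"].T@np.linalg.solve(K,[*u,1.]);print(u,o+r*((X.mean(0)-o)@N/(r@N)))
    np.savez("f"+n,N=N,c=X.mean(0))
E
```

```text
top [ 220  122  161   69 5912] 5802 N [-0.4956 -0.0787  0.865 ] lean deg 30.11802968376878 yaw 9.021183168036533 mean [0.5948 0.0825 0.0957] rms 0.003331621286527612
hull [[376, 122], [379, 166], [230, 189], [221, 147]]
[376 122] [ 0.6967 -0.1597  0.132 ]
[379 166] [ 0.5662 -0.1767  0.0557]
[230 189] [0.4954 0.309  0.0593]
[221 147] [0.6226 0.325  0.1336]
scene [ 276  167  156  122 4359] 4283 N [-0.4933 -0.0778  0.8663] lean deg 29.96283537274643 yaw 8.957979370874853 mean [0.6016 0.0495 0.0985] rms 0.0010884763904532092
hull [[431, 167], [316, 288], [276, 275], [389, 167]]
[431 167] [0.6178 0.3193 0.1319]
[316 288] [ 0.6963 -0.1654  0.1331]
[276 275] [ 0.5667 -0.1843  0.0576]
[389 167] [0.4933 0.2956 0.0589]
```

```bash
cat > m.py <<'E'
from h import *
np.set_printoptions(precision=4,suppress=True)
N=np.load("ftop.npz")["N"]+np.load("fscene.npz")["N"]
psi=np.radians(8.85)
Z=np.array([-.5*np.cos(psi),-.5*np.sin(psi),np.sqrt(.75)])
Y=np.array([-np.sin(psi),np.cos(psi),0]);X=np.cross(Y,Z);RD=np.stack([X,Y,Z],1)
def ray(n,u,c0,N):
    c=C[n];o=-c["R"].T@c["t"];r=c["R"].T@np.linalg.solve(c["camera_matrix"],[*u,1.])
    return o+r*((c0-o)@N/(r@N))
E
python3 - <<'E'
from m import *
cs=[]
for n,(r0,r1,c0,c1) in dict(top=(133,165,330,366),scene=(236,276,301,342)).items():
    z=np.load(n+"0.npz");p=z["p"].astype(int);f=np.load(f"f{n}.npz");F=f["c"]
    g=p.max(-1);m=np.zeros((400,640),np.uint8);m[r0:r1,c0:c1]=(g[r0:r1,c0:c1]>50)
    P=cloud(n,z["d"]);h=(P-F)@Z
    hi=(z["d"]>0)&(h>.012)
    nl,lab,st,_=cv2.connectedComponentsWithStats(m);m=(lab==1+st[1:,4].argmax())
    ct=max(cv2.findContours(m.astype(np.uint8),0,1)[0],key=cv2.contourArea)[:,0]
    # project contour to disc plane, robust circle fit
    Q=np.array([(ray(n,u,F+.0065*Z,Z)-F)@RD for u in ct])[:,:2]
    from scipy.optimize import least_squares
    s=least_squares(lambda v:np.hypot(Q[:,0]-v[0],Q[:,1]-v[1])-v[2],[*np.median(Q,0),.044],loss="soft_l1",f_scale=.001)
    c=F+s.x[0]*X+s.x[1]*Y; c-=((c-F)@Z)*Z
    print(n,"R",s.x[2],"centre",c,"res",np.abs(s.fun).mean()); cs.append(c)
    # knob cloud in dial frame
    D=(P-c)@RD; k=(np.hypot(D[...,0],D[...,1])<.035)&(D[...,2]>.025)&(D[...,2]<.07)&(z["d"]>0)
    K=D[k];print("zmax",np.sort(K[:,2])[-8:],len(K))
    T=K[K[:,2]>.045]; print("top pts",len(T));print((T*1000).round(0).astype(int).tolist())
    r=cv2.minAreaRect((T[:,:2]*1000).astype(np.float32));print(r)
E
```

```text
top R 0.04315395400372709 centre [ 0.6199 -0.0739  0.0961] res 0.0008623607979075572
zmax [0.0555 0.0555 0.0557 0.0559 0.0571 0.0579 0.0579 0.0619] 122
top pts 76
[[19, -13, 50], [14, -13, 47], [15, -16, 51], [14, -6, 52], [13, -10, 50], [11, -13, 48], [11, -16, 50], [11, -19, 49], [10, 0, 47], [10, -3, 49], [11, -6, 52], [12, -8, 57], [12, -11, 58], [8, -15, 50], [8, -21, 52], [6, 3, 45], [6, 0, 46], [9, -2, 55], [9, -5, 56], [5, -9, 49], [8, -11, 56], [7, -15, 54], [4, -18, 49], [5, -21, 53], [4, 6, 46], [6, 4, 53], [4, 1, 50], [5, -2, 54], [5, -5, 54], [5, -8, 55], [7, -10, 62], [2, -15, 51], [2, 13, 46], [4, 11, 53], [2, 7, 50], [4, 5, 55], [3, 2, 55], [1, -2, 50], [0, -5, 50], [0, -8, 52], [0, -11, 52], [-1, 14, 47], [0, 11, 52], [0, 8, 53], [2, 5, 58], [-1, 2, 53], [-1, -1, 53], [-2, -4, 52], [-5, -8, 48], [-3, 17, 51], [-5, 14, 46], [-3, 11, 51], [-4, 8, 52], [-4, 5, 53], [-6, 2, 49], [-6, -1, 51], [-6, -4, 53], [-6, 21, 49], [-5, 18, 53], [-7, 15, 51], [-6, 12, 52], [-7, 9, 52], [-9, 2, 50], [-10, -1, 49], [-10, 21, 47], [-8, 18, 53], [-10, 15, 50], [-8, 12, 56], [-9, 9, 55],
[... 979 characters left out ...]
6], [11, -14, 53], [13, -13, 52], [14, -11, 51], [17, -10, 51], [21, -10, 52], [18, -6, 48], [19, -4, 46], [8, -16, 51], [14, -17, 53], [20, -18, 55], [18, -15, 51], [21, -14, 51], [26, -15, 53], [20, -9, 47], [13, -20, 52], [15, -19, 52], [21, -20, 53], [19, -17, 50], [23, -16, 50], [24, -15, 49], [23, -12, 47], [14, -22, 50], [19, -23, 52], [21, -22, 51], [21, -19, 50], [28, -21, 52], [26, -17, 48], [14, -26, 50], [15, -24, 49], [19, -24, 50], [22, -24, 50], [25, -22, 50], [25, -20, 48], [25, -18, 46], [18, -27, 49], [18, -25, 47], [19, -23, 46], [24, -23, 47], [28, -21, 46], [18, -26, 45]]
((9.02298355102539, -4.824155807495117), (17.29197883605957, 48.296112060546875), 36.67457580566406)
```

```bash
python3 - <<'E'
from m import *
c=np.array([.6199,-.0739,.0961]);a=np.linspace(0,2*np.pi,200)[:,None]
for n,seen in(("scene",[304.6,338.6,242.6,267.]),("top",[335,362.8,136,162.4])):
    q=proj(n,c+.0065*Z+.044*(np.cos(a)*X+np.sin(a)*Y));print(n,q.min(0),q.max(0),seen)
for n,u in(("top",(310+206/5,120+102/5)),("scene",(280+235/5,220+190/5)),("top",(310+183/5,120+62/5)),("scene",(280+293/5,220+195/5))):
    d=(ray(n,u,c+.0065*Z,Z)-c)@RD;print(n,d*1000,"cw deg",np.degrees(np.arctan2(-d[1],d[0])))
R=Ro.from_rotvec(get_obs()["tool_rot"]).as_matrix();print(R)
for b in (0,30,53.7,90,120,150,180):
    t=np.radians(b);p=np.sin(t)*X+np.cos(t)*Y;print(b,"pinch head",np.degrees(np.arctan2(p[1],p[0])),"elev",np.degrees(np.arcsin(p[2])))
print("grip out",c+.042*Z,"top",c+.052*Z)
E
```

```text
scene [306.3884 240.6475] [339.7764 264.2566] [304.6, 338.6, 242.6, 267.0]
top [334.6069 135.9644] [362.1067 161.7611] [335, 362.8, 136, 162.4]
top [ 27.4838 -12.092    6.5   ] cw deg 23.747980687210568
scene [ 28.8266 -15.0622   6.5   ] cw deg 27.58758217359398
top [56.5504 -0.6824  6.5   ] cw deg 0.6914090160163503
scene [64.0967 -9.9842  6.5   ] cw deg 8.853715478779616
[[-0.9384  0.3454 -0.0004]
 [ 0.3454  0.9384 -0.0013]
 [-0.0001 -0.0014 -1.    ]]
0 pinch head 98.85000000000001 elev 0.0
30 pinch head 72.28494882292202 elev 14.477512185929921
53.7 pinch head 49.15500526250369 elev 23.763612514895843
90 pinch head 8.850000000000005 elev 29.999999999999996
120 pinch head -24.840067525979777 elev 25.65890627325528
150 pinch head -54.584948822922016 elev 14.477512185929921
180 pinch head -81.14999999999999 elev 3.5083546492674376e-15
grip out [ 0.5992 -0.0771  0.1325] top [ 0.5942 -0.0779  0.1411]
```

```bash

python3 -m jog '[{"x":-0.3,"y":-0.3},{"x":-0.6,"y":-0.6},{"x":-0.97,"y":-0.99},{"x":-0.97,"y":-0.99},{"x":-0.97,"y":-0.99}]' 0 20
python3 -m jog '[{"x":-0.3,"y":-0.3},{"x":-0.6,"y":-0.6},{"x":-0.97,"y":-0.99},{"x":-0.97,"y":-0.99},{"x":-0.97,"y":-0.99}]'
python3 -m jog '[{"x":-0.3,"y":-0.3},{"x":-0.6,"y":-0.6},{"x":-0.97,"y":-0.99},{"x":-0.97,"y":-0.99},{"x":-0.97,"y":-0.99}]'
python3 -m jog '[{"x":-0.3,"y":-0.3},{"x":-0.6,"y":-0.6},{"x":-0.97,"y":-0.99},{"x":-0.97,"y":-0.99},{"x":-0.97,"y":-0.99}]'
python3 -m jog '[{"x":-0.3,"y":-0.3},{"x":-0.6,"y":-0.6},{"x":-0.97,"y":-0.99},{"x":-0.97,"y":-0.99},{"x":-0.97,"y":-0.99}]'
python3 -m jog '[{"x":-0.3,"y":-0.3},{"x":-0.6,"y":-0.6},{"x":-0.97,"y":-0.99},{"x":-0.97,"y":-0.99},{"x":-0.97,"y":-0.99}]'
python3 -c "
from bench import *
o=get_obs();print(o['joint_positions'],o['ft_force'],o['finger_gap'])"
```

```text
[-1.294708    0.60003797 -0.00254948  1.60003845  0.00179091  0.94288236
 -0.07978795] [ 0.2427203  -0.58911681 -0.43842701] 0.9990433798613831$[0]: bad value
$[0]: bad value
$[0]: bad value
$[0]: bad value
$[0]: bad value
$[0]: bad value
```

```bash

python3 -m jog '[{"x":-0.3,"y":-0.3,"z":0,"roll":0},{"x":-0.6,"y":-0.6,"z":0,"roll":0},{"x":-0.97,"y":-0.99,"z":0,"roll":0},{"x":-0.97,"y":-0.99,"z":0,"roll":0},{"x":-0.97,"y":-0.99,"z":0,"roll":0}]' 0 20
```

```text
t: 0.6
position: [0.3084, 0.5526, 0.2188]
tool_rot: [0.555, 3.092, -0.0]
ft_force: [-0.1, 1.1, -0.4]
finger_gap: 0.617
grip_force: 0.0
```

```bash

python3 -m jog '[{"x":-0.3,"y":-0.3,"z":0,"roll":0},{"x":-0.6,"y":-0.6,"z":0,"roll":0},{"x":-0.97,"y":-0.99,"z":0,"roll":0},{"x":-0.97,"y":-0.99,"z":0,"roll":0},{"x":-0.97,"y":-0.99,"z":0,"roll":0}]'
python3 -m jog '[{"x":-0.3,"y":-0.3,"z":0,"roll":0},{"x":-0.6,"y":-0.6,"z":0,"roll":0},{"x":-0.97,"y":-0.99,"z":0,"roll":0},{"x":-0.97,"y":-0.99,"z":0,"roll":0},{"x":-0.97,"y":-0.99,"z":0,"roll":0}]'
python3 -m jog '[{"x":-0.3,"y":-0.3,"z":0,"roll":0},{"x":-0.6,"y":-0.6,"z":0,"roll":0},{"x":-0.97,"y":-0.99,"z":0,"roll":0},{"x":-0.97,"y":-0.99,"z":0,"roll":0},{"x":-0.97,"y":-0.99,"z":0,"roll":0}]'
python3 -m jog '[{"x":-0.3,"y":-0.3,"z":0,"roll":0},{"x":-0.6,"y":-0.6,"z":0,"roll":0},{"x":-0.97,"y":-0.99,"z":0,"roll":0},{"x":-0.97,"y":-0.99,"z":0,"roll":0},{"x":-0.97,"y":-0.99,"z":0,"roll":0}]'
python3 -m jog '[{"x":-0.3,"y":-0.3,"z":0,"roll":0},{"x":-0.6,"y":-0.6,"z":0,"roll":0},{"x":-0.97,"y":-0.99,"z":0,"roll":0},{"x":-0.97,"y":-0.99,"z":0,"roll":0},{"x":-0.97,"y":-0.99,"z":0,"roll":0},{"x":-0.97,"y":-0.99,"z":0,"roll":0},{"x":-0.97,"y":-0.99,"z":0,"roll":0}]'
python3 - <<'E'
from bench import *
import cv2,numpy as np
o=get_obs();print(o['joint_positions'],o['position'],o['ft_force'],o['finger_gap'])
im=[]
for n in("scene","top"):
    p,d=read_camera(n); np.savez(f"{n}1.npz",p=p,d=d)
    a=p[200:300,255:385] if n=="scene" else p[100:200,285:415]
    im.append(cv2.resize(a[...,::-1],None,fx=3,fy=3))
cv2.imwrite("pics/z1.png",np.hstack(im))
E
```

```text
t: 1.1
position: [0.3645, 0.4278, 0.2188]
tool_rot: [0.553, 3.093, 0.001]
ft_force: [-1.0, 1.1, -0.0]
finger_gap: 0.188
grip_force: 0.0
t: 1.6
position: [0.4212, 0.3024, 0.2187]
tool_rot: [0.552, 3.093, 0.001]
ft_force: [-0.4, 0.6, 0.0]
finger_gap: 0.01
grip_force: 0.0
t: 2.1
position: [0.4782, 0.1764, 0.2186]
tool_rot: [0.551, 3.093, 0.001]
ft_force: [-0.1, 0.6, -0.1]
finger_gap: 0.005
grip_force: 0.0
t: 2.6
position: [0.5351, 0.0503, 0.2184]
tool_rot: [-0.55, -3.093, -0.001]
ft_force: [-0.5, 0.7, -0.5]
finger_gap: 0.006
grip_force: 0.0
t: 3.3
position: [0.5912, -0.0749, 0.2186]
tool_rot: [-0.545, -3.093, -0.002]
ft_force: [-0.5, 0.1, -0.6]
finger_gap: 0.007
grip_force: 0.0
[-0.01276654  0.44425741  0.06292509  1.90609607 -0.03947004  0.79281527
  1.29371942] [ 0.59119761 -0.07494222  0.21857988] [-0.48319162  0.09447061 -0.64638244] 0.007022777780035833
```

View pics/z1.png

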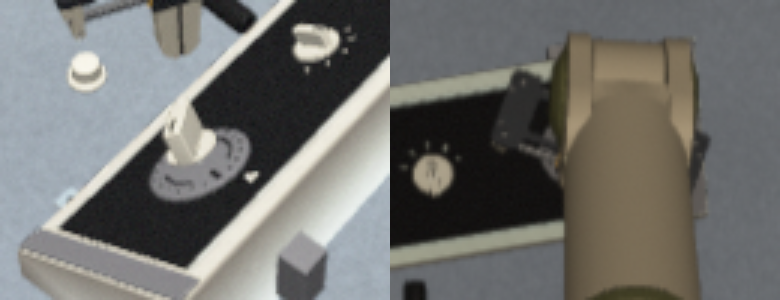

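```bash
python3 -m jog '[{"x":0,"y":0,"z":0,"roll":-0.93},{"x":0,"y":0,"z":0,"roll":-0.93},{"x":0,"y":0,"z":0,"roll":-0.93},{"x":0,"y":0,"z":0,"roll":-0.93},{"x":0,"y":0,"z":0,"roll":-0.93},{"x":0,"y":0,"z":0,"roll":-0.93},{"x":0,"y":0,"z":0,"roll":-0.93},{"x":0,"y":0,"z":0,"roll":-0.93},{"x":0,"y":0,"z":0,"roll":-0.93},{"x":0,"y":0,"z":0,"roll":-0.93},{"x":0,"y":0,"z":0,"roll":-0.93}]'
python3 -m jog '[{"x":0,"y":0,"z":0,"roll":-0.93},{"x":0,"y":0,"z":0,"roll":-0.93},{"x":0,"y":0,"z":0,"roll":-0.93},{"x":0,"y":0,"z":0,"roll":-0.93},{"x":0,"y":0,"z":0,"roll":-0.93},{"x":0,"y":0,"z":0,"roll":-0.93},{"x":0,"y":0,"z":0,"roll":-0.93},{"x":0,"y":0,"z":0,"roll":-0.93},{"x":0,"y":0,"z":0,"roll":-0.93},{"x":0,"y":0,"z":0,"roll":-0.93},{"x":0,"y":0,"z":0,"roll":-0.93}]'
python3 - <<'E'
from m import *
o=get_obs();R=Ro.from_rotvec(o["tool_rot"]).as_matrix();print(o["joint_positions"],o["position"],R)
print("tool y head",np.degrees(np.arctan2(R[1,1],R[0,1])),"tcp px",proj("scene",o["position"]))
p,d=read_camera("scene");np.savez("scene2.npz",p=p,d=d)
a=cv2.resize(p[190:290,270:370,::-1],None,fx=6,fy=6,interpolation=cv2.INTER_CUBIC)
c=np.array([.6199,-.0739,.0961]);an=np.linspace(0,2*np.pi,60)[:,None]
for q in proj("scene",c+.0065*Z+.044*(np.cos(an)*X+np.sin(an)*Y)): cv2.circle(a,tuple(((q-[270,190]+.5)*6).astype(int)),1,(0,0,255),-1)
for q in proj("scene",o["position"]): cv2.circle(a,tuple(((q-[270,190]+.5)*6).astype(int)),3,(0,255,0),-1)
cv2.imwrite("pics/z2.png",a)
E
```

```text
t: 4.5
position: [0.5913, -0.0775, 0.2188]
tool_rot: [-1.566, 2.723, 0.0]
ft_force: [-0.4, -0.4, 0.1]
finger_gap: 0.004
grip_force: 0.0
t: 5.6
position: [0.5505, -0.0136, 0.1365]
tool_rot: [2.832, -1.266, 0.208]
ft_force: [-0.1, -0.3, -0.5]
finger_gap: 0.005
grip_force: 0.0
[ 0.6618  0.8262 -1.2934  2.112   1.1297  1.0625  2.6247] [ 0.5505 -0.0136  0.1365] [[ 0.6593 -0.744   0.1083]
 [-0.7397 -0.6677 -0.0842]
 [ 0.135  -0.0246 -0.9905]]
tool y head -138.09539153232703 tcp px [[323.3436 214.5674]]
```

View pics/z2.png

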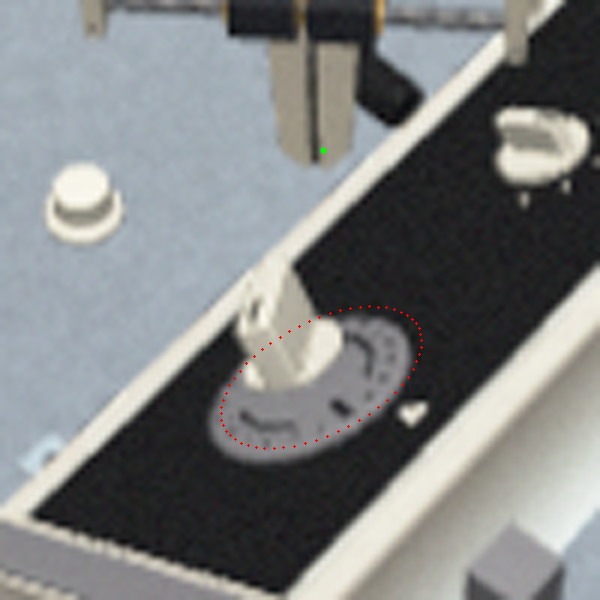

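The second roll hit a J7 limit, because negative roll increases J7. I'll back out gently. The picture also shows the scene overlay and the TCP sharing one pixel bias of about (+1.5,−2), so the top-derived centre holds.

```bash
python3 -m jog '[{"x":0,"y":0,"z":0,"roll":0.1},{"x":0,"y":0,"z":0,"roll":0.2},{"x":0,"y":0,"z":0,"roll":0.3},{"x":0,"y":0,"z":0,"roll":0.4},{"x":0,"y":0,"z":0,"roll":0.5},{"x":0,"y":0,"z":0,"roll":0.6}]'; python3 - <<'E'
from m import *
o=get_obs();R=Ro.from_rotvec(o["tool_rot"]).as_matrix();print(o["joint_positions"],R)
print("tool y head",np.degrees(np.arctan2(R[1,1],R[0,1])))
E
```

```text
t: 6.25
position: [0.5515, -0.0146, 0.1373]
tool_rot: [-1.988, 2.386, -0.209]
ft_force: [0.0, 0.6, -0.4]
finger_gap: 0.001
grip_force: 0.0
[ 0.6052  0.7352 -1.1449  2.1117  1.0605  0.9323  1.786 ] [[-0.1842 -0.977   0.1077]
 [-0.9808  0.1756 -0.0844]
 [ 0.0636 -0.1212 -0.9906]]
tool y head 169.809659008531
```

```bash
python3 -m jog '[{"x":0,"y":0,"z":-0.3,"roll":0.05},{"x":0,"y":0,"z":-0.62,"roll":0.1},{"x":0.2,"y":-0.2,"z":-0.62,"roll":0.2},{"x":0.4,"y":-0.4,"z":-0.62,"roll":0.3},{"x":0.58,"y":-0.61,"z":-0.62,"roll":0.4},{"x":0.58,"y":-0.61,"z":-0.62,"roll":0.5},{"x":0.58,"y":-0.61,"z":-0.62,"roll":0.6},{"x":0.58,"y":-0.61,"z":-0.62,"roll":0.7},{"x":0.58,"y":-0.61,"z":-0.62,"roll":0.8},{"x":0.58,"y":-0.61,"z":-0.62,"roll":0.9},{"x":0.58,"y":-0.61,"z":-0.62,"roll":1.0},{"x":0.58,"y":-0.61,"z":-0.62,"roll":1.0}]'
python3 -m jog '[{"x":0,"y":0,"z":0,"roll":0.1},{"x":0,"y":0,"z":0,"roll":0.2},{"x":0,"y":0,"z":0,"roll":0.3},{"x":0,"y":0,"z":0,"roll":0.4},{"x":0,"y":0,"z":0,"roll":0.4}]'; cat > s.py <<'E'
from m import *
o=get_obs();R=Ro.from_rotvec(o["tool_rot"]).as_matrix();print(o["joint_positions"],o["position"]);print(R)
h=np.degrees(np.arctan2(R[1,1],R[0,1]));print("tool y head",h,"tilt to axis",np.degrees(np.arccos(-R[:,2]@Z)))
q=RD.T@R[:,1];print("tool y in dial frame",q,"=> bar cw deg",np.degrees(np.arctan2(q[0],q[1])))
c=np.array([.6199,-.0739,.0961]);print("TCP in dial frame mm",RD.T@(o["position"]-c)*1000,"force dial",RD.T@o["ft_force"],"gap mm",o["finger_gap"]*93,o["grip_force"],"tz",o["wrist_torque"]@Z)
print("tool axes per dial axes (cols X,Y,Z)\n",R.T@RD)
E
python3 s.py
```

```text
t: 7.45
position: [0.5944, -0.0763, 0.2102]
tool_rot: [0.16, 3.022, -0.12]
ft_force: [0.7, -0.3, 0.2]
finger_gap: 0.004
grip_force: 0.0
t: 7.95
position: [0.5942, -0.0763, 0.2098]
tool_rot: [1.034, 2.827, -0.064]
ft_force: [-0.7, 0.3, 0.2]
finger_gap: 0.008
grip_force: 0.0
[ 0.493   0.5043 -0.7273  1.9634  0.6231  0.789   0.2696] [ 0.5942 -0.0763  0.2098]
[[-0.7567  0.6447  0.1081]
 [ 0.6392  0.7644 -0.0843]
 [-0.137   0.0053 -0.9906]]
tool y head 49.85396378177199 tilt to axis 25.209768057663478
tool y in dial frame [ 0.6562  0.6561 -0.3728] => bar cw deg 45.00354311139571
TCP in dial frame mm [ 34.5825   1.5538 111.3346] force dial [-0.4814  0.4532  0.5354] gap mm 0.7528144657437562 0.0 tz -0.05543668644784858
tool axes per dial axes (cols X,Y,Z)
 [[-0.6309  0.748   0.2061]
 [ 0.6562  0.6561 -0.3728]
 [-0.414  -0.0999 -0.9048]]
```

```bash
python3 -m jog '[{"x":0.07,"y":-0.045,"z":0.29,"roll":0.05},{"x":0.137,"y":-0.091,"z":0.5,"roll":0.1},{"x":0.137,"y":-0.091,"z":0.58,"roll":0.1},{"x":0.137,"y":-0.091,"z":0.58,"roll":0.1},{"x":0.137,"y":-0.091,"z":0.58,"roll":0.1}]'; python3 s.py
```

```text
t: 8.45
position: [0.5849, -0.0793, 0.1506]
tool_rot: [1.238, 2.741, -0.048]
ft_force: [0.3, -0.5, 0.1]
finger_gap: 0.002
grip_force: 0.0
[ 0.4217  0.5537 -0.6208  2.0411  0.7056  0.6545  0.0407] [ 0.5849 -0.0793  0.1506]
[[-0.6541  0.7486  0.1085]
 [ 0.7444  0.6625 -0.0835]
 [-0.1344  0.0261 -0.9906]]
tool y head 41.50733970487318 tilt to axis 25.17179008639596
tool y in dial frame [ 0.7419  0.5394 -0.3982] => bar cw deg 53.98032891033901
TCP in dial frame mm [-3.4193  0.0141 64.9512] force dial [ 0.2173 -0.51   -0.0106] gap mm 0.20837498586754594 0.0 tz -0.04819103122557911
tool axes per dial axes (cols X,Y,Z)
 [[-0.5277  0.8362  0.1495]
 [ 0.7419  0.5394 -0.3982]
 [-0.4136 -0.0992 -0.905 ]]
```

```bash
python3 -m jog '[{"x":-0.004,"y":0.012,"z":0.027,"roll":0},{"x":-0.009,"y":0.024,"z":0.054,"roll":0},{"x":-0.009,"y":0.024,"z":0.054,"roll":0}]'; python3 s.py | grep TCP
python3 -m jog '[{"x":-0.0015,"y":0.004,"z":0.009,"roll":0},{"x":-0.003,"y":0.008,"z":0.018,"roll":0},{"x":-0.003,"y":0.008,"z":0.018,"roll":0}]'; python3 s.py | grep TCP
```

```text
t: 8.75
position: [0.5874, -0.0792, 0.1449]
tool_rot: [1.242, 2.739, -0.048]
ft_force: [-0.4, -0.2, 0.2]
finger_gap: 0.006
grip_force: 0.0
TCP in dial frame mm [-4.1093 -0.2499 58.7597] force dial [-0.2727 -0.1336  0.3914] gap mm 0.5388087114891551 0.0 tz -0.01956339394973212
t: 9.05
position: [0.588, -0.079, 0.1431]
tool_rot: [1.243, 2.739, -0.048]
ft_force: [-1.6, -0.5, -0.4]
finger_gap: 0.001
grip_force: 0.0
TCP in dial frame mm [-4.4758 -0.1405 56.8206] force dial [-1.6042 -0.2941  0.513 ] gap mm 0.06472610535436742 0.0 tz -0.03504088308312168
```

```bash
for i in 1; do python3 -m jog '[{"x":-0.0015,"y":0.004,"z":0.009,"roll":0},{"x":-0.003,"y":0.008,"z":0.018,"roll":0},{"x":-0.003,"y":0.008,"z":0.018,"roll":0}]'>/dev/null; python3 s.py | grep TCP; done
python3 -m jog '[{"x":-0.0015,"y":0.004,"z":0.009,"roll":0},{"x":-0.003,"y":0.008,"z":0.018,"roll":0},{"x":-0.003,"y":0.008,"z":0.018,"roll":0}]'>/dev/null; python3 s.py | grep TCP
```

```text
TCP in dial frame mm [-4.4751 -0.1874 54.9819] force dial [-0.2702  1.1533  4.1115] gap mm 0.23689683328675393 1.7270252527669072 tz -0.0821921909205933
TCP in dial frame mm [-4.4661 -0.1482 52.726 ] force dial [-0.1016  0.6856  1.65  ] gap mm 0.47394801867518577 0.9125089785084128 tz -0.03015181330696376
```

```bash
python3 -m jog '[{"x":-0.0015,"y":0.004,"z":0.009,"roll":0},{"x":-0.003,"y":0.008,"z":0.018,"roll":0},{"x":-0.003,"y":0.008,"z":0.018,"roll":0}]'>/dev/null; python3 s.py | grep TCP
python3 -m jog '[{"x":-0.0015,"y":0.004,"z":0.009,"roll":0},{"x":-0.0015,"y":0.004,"z":0.009,"roll":0}]'>/dev/null; python3 s.py | grep TCP
python3 -m jog '[{"x":-0.0015,"y":0.004,"z":0.009,"roll":0},{"x":-0.0015,"y":0.004,"z":0.009,"roll":0}]'>/dev/null; python3 s.py | grep TCP
```

```text
TCP in dial frame mm [-4.5569 -0.0603 50.6011] force dial [-0.8943  0.5304  0.4044] gap mm 0.5189773282926837 0.0 tz -0.07289007582997291
TCP in dial frame mm [-4.547  -0.1236 49.7085] force dial [ 0.0747 -0.2832  0.4556] gap mm 0.5941258083246876 0.0 tz -0.02037321018662229
TCP in dial frame mm [-4.4985 -0.1103 48.7858] force dial [0.488  0.5593 0.4305] gap mm 0.5911876629887666 0.0 tz -0.05153068718065981
```

```bash
python3 -m jog '[{"x":-0.0015,"y":0.004,"z":0.009,"roll":0},{"x":-0.0015,"y":0.004,"z":0.009,"roll":0}]'>/dev/null; python3 s.py | grep TCP
python3 -m jog '[{"x":-0.001,"y":0.002,"z":0.006,"roll":0},{"x":-0.001,"y":0.002,"z":0.006,"roll":0}]'>/dev/null; python3 s.py | grep TCP
python3 -m jog '[{"x":-0.001,"y":0.002,"z":0.006,"roll":0},{"x":-0.001,"y":0.002,"z":0.006,"roll":0}]'>/dev/null; python3 s.py | grep TCP
```

```text
TCP in dial frame mm [-4.492  -0.1648 47.8056] force dial [ 0.344  -0.1515 -0.2811] gap mm 0.2774061799187648 0.0 tz -0.060222789663001965
TCP in dial frame mm [-4.5332 -0.1784 47.2177] force dial [-0.3138  0.4689 -0.3857] gap mm 0.5434319621219087 0.0 tz -0.034471994837499284
TCP in dial frame mm [-4.5851 -0.2358 46.5748] force dial [ 0.0705 -0.3306  0.3833] gap mm 0.39639994951617435 0.0 tz -0.01611561403093629
```

```bash
python3 -m jog '[{"x":-0.001,"y":0.002,"z":0.005,"roll":0},{"x":-0.001,"y":0.002,"z":0.005,"roll":0}]'>/dev/null; python3 s.py | grep TCP
python3 -m jog '[{"x":-0.001,"y":0.002,"z":0.005,"roll":0},{"x":-0.001,"y":0.002,"z":0.005,"roll":0}]'>/dev/null; python3 s.py | grep TCP
python3 - <<'E'
from m import *
p,d=read_camera("scene")
q=np.load("scene2.npz")["p"]
f=lambda p:cv2.resize(p[215:285,285:350,::-1],None,fx=6,fy=6,interpolation=cv2.INTER_CUBIC)
cv2.imwrite("pics/z3.png",np.hstack([f(q),f(p)]))
E
```

```text
TCP in dial frame mm [-4.5628 -0.2519 46.0342] force dial [-0.1842  0.2462  0.2936] gap mm 0.2060473448971855 0.0 tz 0.001337890984730492
TCP in dial frame mm [-4.5837 -0.2545 45.4764] force dial [-0.4686 -0.1107  0.1438] gap mm 0.47830375571570694 0.06398045090463711 tz -0.0397686932624282
```

View pics/z3.png

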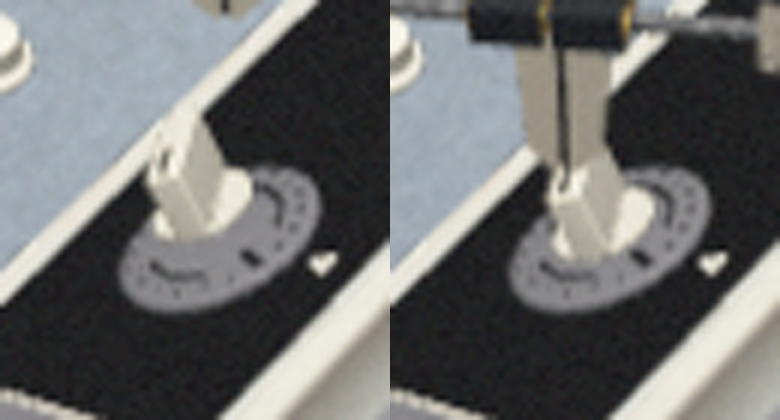

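The right half shows the knob clearly lower, with the dial mark at the same place, (640,257) against (250,257) in the left half. I'll close the last gap to the stop.

```bash
python3 -m jog '[{"x":-0.001,"y":0.002,"z":0.005,"roll":0},{"x":-0.001,"y":0.002,"z":0.005,"roll":0}]'>/dev/null; python3 s.py | grep TCP
python3 -m jog '[{"x":-0.001,"y":0.002,"z":0.005,"roll":0},{"x":-0.001,"y":0.002,"z":0.005,"roll":0}]'>/dev/null; python3 s.py | grep TCP
```

```text
TCP in dial frame mm [-4.5828 -0.307  45.0375] force dial [ 0.5435 -0.4026  2.36  ] gap mm 0.7371963070989634 0.9090454154647887 tz -0.041141720685655
TCP in dial frame mm [-4.5892 -0.3428 44.6441] force dial [ 0.077  -0.3155  5.5959] gap mm 0.5235965736933762 2.587290136143565 tz -0.026831764875695618
```

```bash
python3 -m jog '[{"x":0.018,"y":-0.048,"z":-0.109,"roll":0},{"x":0.018,"y":-0.048,"z":-0.109,"roll":0}]' >/dev/null
python3 -m jog '[{"x":0,"y":0,"z":0,"roll":0},{"x":0,"y":0,"z":0,"roll":0},{"x":0,"y":0,"z":0,"roll":0},{"x":0,"y":0,"z":0,"roll":0},{"x":0,"y":0,"z":0,"roll":0},{"x":0,"y":0,"z":0,"roll":0}]' 45 10; python3 s.py
python3 -m jog '[{"x":-0.018,"y":0.048,"z":0.109,"roll":0},{"x":-0.03,"y":0.08,"z":0.18,"roll":0},{"x":-0.058,"y":0.13,"z":0.261,"roll":0},{"x":-0.058,"y":0.13,"z":0.261,"roll":0}]'; python3 s.py
```

```text
t: 12.6
position: [0.5881, -0.0791, 0.1426]
tool_rot: [1.243, 2.739, -0.048]
ft_force: [0.2, -0.4, -0.7]
finger_gap: 0.459
grip_force: 0.0
[ 0.4109  0.5669 -0.6089  2.0401  0.719   0.6447  0.0247] [ 0.5881 -0.0791  0.1426]
[[-0.6513  0.7512  0.1074]
 [ 0.747   0.6596 -0.0838]
 [-0.1338  0.0257 -0.9907]]
tool y head 41.28401121094357 tilt to axis 25.23319280196206
tool y in dial frame [ 0.7435  0.5362 -0.3996] => bar cw deg 54.20495243286919
TCP in dial frame mm [-4.6358 -0.2649 56.3863] force dial [-0.2155 -0.4007 -0.6796] gap mm 42.669523277776314 0.0 tz -0.009766958841914768
tool axes per dial axes (cols X,Y,Z)
 [[-0.5247  0.8383  0.1484]
 [ 0.7435  0.5362 -0.3996]
 [-0.4146 -0.0993 -0.9046]]
t: 13.0
position: [0.6049, -0.0768, 0.1165]
tool_rot: [1.243, 2.741, -0.048]
ft_force: [0.6, 0.2, -0.7]
finger_gap: 0.482
grip_force: 0.0
[ 0.3763  0.6161 -0.5744  2.0227  0.7611  0.6199 -0.0122] [ 0.6049 -0.0768  0.1165]
[[-0.6517  0.751   0.1063]
 [ 0.7468  0.6598 -0.0833]
 [-0.1327  0.0252 -0.9908]]
tool y head 41.3009493963515 tilt to axis 25.28101243604742
tool y in dial frame [ 0.7431  0.5364 -0.4   ] => bar cw deg 54.17793753953232
TCP in dial frame mm [-3.0009 -0.5142 25.2844] force dial [ 0.1674  0.1592 -0.899 ] gap mm 44.80249288701812 0.0 tz -0.08051381765337086
tool axes per dial axes (cols X,Y,Z)
 [[-0.5245  0.8382  0.1496]
 [ 0.7431  0.5364 -0.4   ]
 [-0.4155 -0.0986 -0.9042]]
```

Straddling with no contact. Now close gently.

```bash
python3 -m jog '[{"x":0,"y":0,"z":0,"roll":0},{"x":0,"y":0,"z":0,"roll":0},{"x":0,"y":0,"z":0,"roll":0},{"x":0,"y":0,"z":0,"roll":0},{"x":0,"y":0,"z":0,"roll":0},{"x":0,"y":0,"z":0,"roll":0}]' 10 15; python3 s.py|grep TCP;  python3 - <<'E'
from m import *
p,d=read_camera("scene")
f=lambda p:cv2.resize(p[205:285,270:370,::-1],None,fx=6,fy=6,interpolation=cv2.INTER_CUBIC)
cv2.imwrite("pics/z4.png",f(p))
E
```

```text
t: 13.6
position: [0.6023, -0.0793, 0.1179]
tool_rot: [1.246, 2.74, -0.055]
ft_force: [-6.3, -4.9, 4.3]
finger_gap: 0.225
grip_force: 14.1
TCP in dial frame mm [-4.8858 -2.6238 28.0182] force dial [-3.8985 -3.9082  7.2421] gap mm 20.89454049000008 14.050017046392895 tz 0.17997821231836691
```

View pics/z4.png

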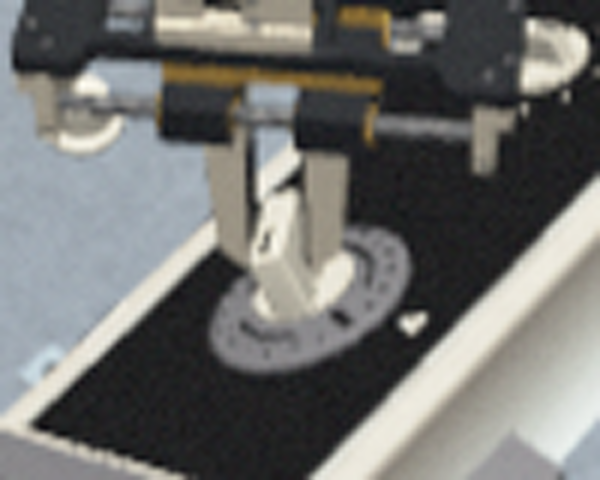

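```bash
cat > mark.py <<'E'
from m import *
import sys
c=np.array([.6199,-.0739,.0961]);B=np.array([-1.7,2.2])
def mark(p):
    g=p.max(-1).astype(np.float32);a=np.arange(-10,140,2.);r=np.arange(.029,.040,.001)
    A,Rr=np.meshgrid(np.radians(a),r,indexing="ij")
    P=c+.0065*Z+(Rr*np.cos(A))[...,None]*X-(Rr*np.sin(A))[...,None]*Y
    q=(proj("scene",P.reshape(-1,3))+B).reshape(A.shape+(2,)).astype(np.float32)
    v=cv2.remap(g,q[...,0],q[...,1],cv2.INTER_LINEAR).mean(1)
    w=np.clip(np.median(v)-v-8,0,None);i=v.argmin();s=slice(max(0,i-5),i+6)
    return round(float((w[s]*a[s]).sum()/max(w[s].sum(),1e-6)),1),v.round().astype(int)
if __name__=="__main__":
    if len(sys.argv)>1: m,v=mark(np.load(sys.argv[1])["p"])
    else:
        p,d=read_camera("scene");m,v=mark(p)
    print("MARK cw deg",m); 
    if len(sys.argv)>1 or 1: print(v.tolist())
E
python3 mark.py scene0.npz; python3 mark.py
python3 -m jog '[{"x":0,"y":-0.01,"z":0,"roll":0.05},{"x":0,"y":-0.02,"z":0,"roll":0.1},{"x":0,"y":-0.02,"z":0,"roll":0.15},{"x":0,"y":-0.02,"z":0,"roll":0.2},{"x":0,"y":-0.02,"z":0,"roll":0.2}]' - 25; python3 s.py|egrep "TCP|cw"; python3 mark.py
```

```text
MARK cw deg 15.5
[131, 129, 130, 130, 132, 137, 140, 140, 138, 133, 124, 113, 105, 105, 110, 118, 126, 134, 139, 140, 139, 139, 137, 132, 126, 129, 134, 136, 137, 138, 137, 136, 133, 129, 128, 128, 129, 131, 133, 134, 134, 134, 132, 129, 126, 124, 124, 126, 128, 130, 131, 131, 130, 130, 129, 129, 128, 128, 128, 128, 128, 126, 123, 120, 118, 117, 117, 117, 117, 116, 114, 114, 114, 115, 117]
MARK cw deg 15.4
[134, 131, 131, 131, 133, 139, 144, 145, 144, 138, 127, 116, 109, 108, 113, 122, 130, 138, 143, 145, 144, 143, 142, 137, 132, 134, 139, 141, 142, 142, 142, 141, 137, 133, 132, 132, 133, 135, 137, 138, 138, 137, 136, 134, 130, 128, 127, 129, 132, 134, 135, 135, 134, 133, 133, 133, 132, 132, 132, 132, 131, 129, 127, 124, 122, 121, 121, 120, 120, 119, 117, 116, 116, 118, 121]
t: 14.2
position: [0.6021, -0.0793, 0.1182]
tool_rot: [1.639, 2.519, -0.02]
ft_force: [-4.3, -1.9, 4.0]
finger_gap: 0.218
grip_force: 25.2
tool y in dial frame [ 0.8652  0.2629 -0.427 ] => bar cw deg 73.09624314277819
TCP in dial frame mm [-4.8983 -2.5498 28.3879] force dial [-1.9406 -1.2615  5.7171] gap mm 20.312518881757516 25.247242972254753 tz 0.11766159357225674
MARK cw deg 15.2
[133, 131, 131, 131, 134, 140, 145, 145, 143, 136, 125, 112, 106, 107, 112, 120, 128, 137, 143, 145, 144, 143, 141, 136, 131, 135, 140, 142, 141, 141, 140, 139, 133, 128, 128, 133, 136, 138, 139, 139, 137, 135, 131, 127, 124, 124, 126, 129, 131, 132, 131, 128, 125, 122, 120, 120, 122, 124, 127, 129, 131, 130, 128, 126, 123, 122, 121, 121, 120, 119, 118, 117, 118, 120, 122]
```

```bash
sed -i 's/    if len(sys.argv)>1 or 1: .*//' mark.py
python3 -m jog '[{"x":0,"y":0,"z":0,"roll":0.05},{"x":0,"y":0,"z":0,"roll":0.1},{"x":0,"y":0,"z":0,"roll":0.15},{"x":0,"y":0,"z":0,"roll":0.15}]' ; python3 s.py|egrep "TCP|cw"; python3 mark.py
python3 -m jog '[{"x":0,"y":0,"z":0,"roll":0.05},{"x":0,"y":0,"z":0,"roll":0.1},{"x":0,"y":0,"z":0,"roll":0.1}]' ; python3 s.py|egrep "TCP|cw"; python3 mark.py
```

```text
t: 14.65
position: [0.6019, -0.0792, 0.1183]
tool_rot: [1.91, 2.32, 0.002]
ft_force: [-4.9, -2.0, 5.9]
finger_gap: 0.214
grip_force: 25.7
tool y in dial frame [ 0.9058  0.0432 -0.4215] => bar cw deg 87.26996242368763
TCP in dial frame mm [-4.9952 -2.4728 28.4729] force dial [-1.522  -1.1808  7.7215] gap mm 19.885052328024443 25.65504178404808 tz 0.030710642714066764
MARK cw deg 15.2
t: 15.0
position: [0.6018, -0.0793, 0.1183]
tool_rot: [2.078, 2.171, 0.017]
ft_force: [-6.8, -2.8, 8.4]
finger_gap: 0.214
grip_force: 25.6
tool y in dial frame [ 0.9077 -0.1054 -0.4061] => bar cw deg 96.62398510907616
TCP in dial frame mm [-5.0947 -2.5885 28.5828] force dial [-2.0157 -1.7331 10.8888] gap mm 19.86590028821525 25.576802961769083 tz 0.2991874232339591
MARK cw deg 21.2
```

```bash

python3 -m jog '[{"x":0,"y":0,"z":-0.005,"roll":0.05},{"x":0,"y":0,"z":-0.01,"roll":0.1},{"x":0,"y":0,"z":-0.01,"roll":0.1}]' ; python3 s.py|egrep "TCP|cw"; python3 mark.py
python3 -m jog '[{"x":0,"y":0,"z":-0.005,"roll":0.05},{"x":0,"y":0,"z":-0.01,"roll":0.1},{"x":0,"y":0,"z":-0.01,"roll":0.1}]' ; python3 s.py|egrep "TCP|cw"; python3 mark.py
```

```text
t: 15.35
position: [0.6015, -0.0797, 0.119]
tool_rot: [2.236, 2.01, 0.031]
ft_force: [-5.4, -3.2, 5.1]
finger_gap: 0.216
grip_force: 25.7
tool y in dial frame [ 0.8892 -0.2521 -0.3818] => bar cw deg 105.83020599043239
TCP in dial frame mm [-5.0642 -2.8603 29.3724] force dial [-2.5106 -2.2979  7.293 ] gap mm 20.104976514042427 25.681666826582727 tz 0.45790777175808994
MARK cw deg 133.1
t: 15.7
position: [0.601, -0.0798, 0.1195]
tool_rot: [2.383, 1.838, 0.046]
ft_force: [-4.3, -5.1, 0.4]
finger_gap: 0.202
grip_force: 24.9
tool y in dial frame [ 0.8504 -0.3936 -0.3491] => bar cw deg 114.8342740883588
TCP in dial frame mm [-5.2138 -2.9107 30.0688] force dial [-4.2076 -4.3774  2.851 ] gap mm 18.820186845640304 24.911320293322206 tz 0.38798327498582513
MARK cw deg 41.6
```

```bash
sed -i 's/-10,140,2/-10,112,2/' mark.py
python3 -m jog '[{"x":0,"y":0,"z":0,"roll":0.05},{"x":0,"y":0,"z":0,"roll":0.1},{"x":0,"y":0,"z":0,"roll":0.1}]' ; python3 s.py|egrep "TCP|cw"; python3 mark.py
python3 -m jog '[{"x":0,"y":0,"z":0.005,"roll":0.05},{"x":0,"y":0,"z":0.005,"roll":0.1},{"x":0,"y":0,"z":0.005,"roll":0.1}]' ; python3 s.py|egrep "TCP|cw"; python3 mark.py
```

```text
t: 16.05
position: [0.6007, -0.0803, 0.1197]
tool_rot: [2.516, 1.654, 0.059]
ft_force: [-6.6, -4.4, 2.6]
finger_gap: 0.194
grip_force: 25.3
tool y in dial frame [ 0.7924 -0.5266 -0.3078] => bar cw deg 123.607999902668
TCP in dial frame mm [-5.5133 -3.3628 30.3828] force dial [-4.9514 -3.3059  5.8227] gap mm 18.001890912161706 25.336997108536252 tz 0.27223877405186836
MARK cw deg 58.9
t: 16.4
position: [0.6005, -0.0799, 0.1194]
tool_rot: [2.635, 1.463, 0.074]
ft_force: [-8.6, -4.0, 6.4]
finger_gap: 0.193
grip_force: 25.0
tool y in dial frame [ 0.7175 -0.6462 -0.26  ] => bar cw deg 132.00512347332793
TCP in dial frame mm [-5.7869 -2.9312 30.2008] force dial [-4.6787 -2.6745 10.1106] gap mm 17.933800041688183 24.990722062066197 tz 0.31704137577085556
MARK cw deg 63.1
```

```bash

python3 -m jog '[{"x":0,"y":0,"z":0,"roll":0.03},{"x":0,"y":0,"z":0,"roll":0.06},{"x":0,"y":0,"z":0,"roll":0.06},{"x":0,"y":0,"z":0,"roll":0.06}]' ; python3 s.py|egrep "TCP|cw"; python3 mark.py
python3 - <<'E'
from m import *
p,d=read_camera("scene")
f=lambda p:cv2.resize(p[205:285,270:370,::-1],None,fx=7,fy=7,interpolation=cv2.INTER_CUBIC)
cv2.imwrite("pics/z5.png",f(p))
E
```

```text
t: 16.85
position: [0.6002, -0.0799, 0.1194]
tool_rot: [2.699, 1.348, 0.081]
ft_force: [-9.8, -4.2, 9.1]
finger_gap: 0.187
grip_force: 25.0
tool y in dial frame [ 0.6661 -0.7097 -0.2294] => bar cw deg 136.81404576811482
TCP in dial frame mm [-6.0502 -2.9301 30.4074] force dial [-4.4263 -2.6372 13.0726] gap mm 17.40536407142595 25.028172966370878 tz 0.3860620306601278
MARK cw deg 66.5
```

View pics/z5.png

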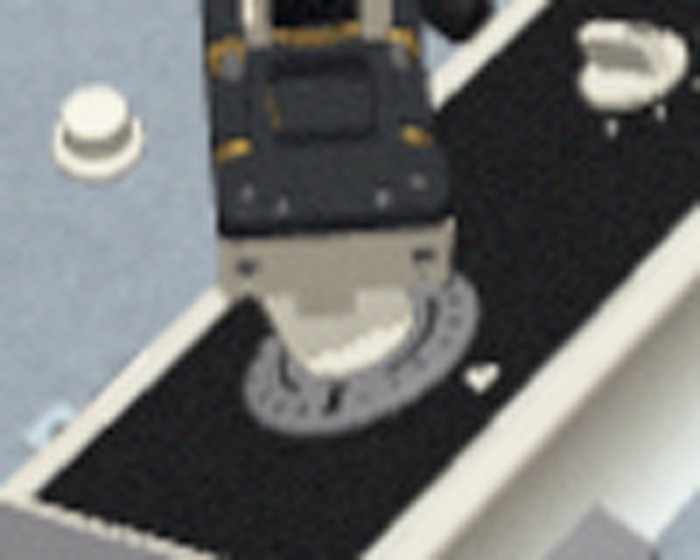

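```bash

python3 -m jog '[{"x":0,"y":0,"z":-0.008,"roll":0.03},{"x":0,"y":0,"z":-0.008,"roll":0.06},{"x":0,"y":0,"z":-0.008,"roll":0.06}]' ; python3 s.py|egrep "TCP|cw"; python3 mark.py
python3 -m jog '[{"x":0,"y":0,"z":-0.005,"roll":0.03},{"x":0,"y":0,"z":-0.005,"roll":0.06},{"x":0,"y":0,"z":-0.005,"roll":0.06}]' ; python3 s.py|egrep "TCP|cw"; python3 mark.py
```

```text
t: 17.25
position: [0.5999, -0.0802, 0.1198]
tool_rot: [2.761, 1.223, 0.089]
ft_force: [-8.6, -4.6, 6.1]
finger_gap: 0.184
grip_force: 25.0
tool y in dial frame [ 0.606  -0.7712 -0.1952] => bar cw deg 141.83861834626595
TCP in dial frame mm [-6.0876 -3.1149 30.921 ] force dial [-4.9408 -3.1748  9.9157] gap mm 17.118220150386815 25.016032503917813 tz 0.14074047158077999
MARK cw deg 80.8
t: 17.6
position: [0.5999, -0.0798, 0.1201]
tool_rot: [2.815, 1.099, 0.097]
ft_force: [-7.9, -3.4, 2.9]
finger_gap: 0.177
grip_force: 24.8
tool y in dial frame [ 0.543  -0.8243 -0.1603] => bar cw deg 146.6236791784495
TCP in dial frame mm [-5.944  -2.781  31.1306] force dial [-5.7485 -2.1864  6.6769] gap mm 16.449900334881935 24.762235712260008 tz 0.1903736736778426
MARK cw deg 83.3
```

```bash

python3 -m jog '[{"x":0,"y":0,"z":0,"roll":0.03},{"x":0,"y":0,"z":0,"roll":0.06},{"x":0,"y":0,"z":0,"roll":0.06}]' ; python3 s.py|egrep "TCP|cw"; python3 mark.py
python3 -m jog '[{"x":0,"y":0,"z":0,"roll":0.02},{"x":0,"y":0,"z":0,"roll":0.04},{"x":0,"y":0,"z":0,"roll":0.04}]' ; python3 s.py|egrep "TCP|cw"; python3 mark.py
```

```text
t: 17.95
position: [0.5997, -0.0795, 0.1201]
tool_rot: [2.864, 0.974, 0.105]
ft_force: [-8.8, -3.6, 3.2]
finger_gap: 0.175
grip_force: 24.7
tool y in dial frame [ 0.476  -0.8706 -0.1243] => bar cw deg 151.3339867206665
TCP in dial frame mm [-6.0376 -2.4597 31.2044] force dial [-6.4347 -2.2446  7.4038] gap mm 16.248522373585836 24.69103124924004 tz 0.24162123690195625
MARK cw deg 86.6
t: 18.3
position: [0.5998, -0.0793, 0.12]
tool_rot: [2.894, 0.889, 0.111]
ft_force: [-7.9, -4.2, 2.1]
finger_gap: 0.175
grip_force: 24.8
tool y in dial frame [ 0.4294 -0.8976 -0.0998] => bar cw deg 154.43631713102724
TCP in dial frame mm [-5.9588 -2.2597 31.0423] force dial [-6.2829 -2.9248  6.1008] gap mm 16.30570682998675 24.76984847104177 tz 0.2669529630793298
MARK cw deg 89.5
```

```bash
sed -i 's/-10,112,2/-10,122,2/' mark.py
python3 -m jog '[{"x":0,"y":0,"z":0,"roll":0.02},{"x":0,"y":0,"z":0,"roll":0.04},{"x":0,"y":0,"z":0,"roll":0.04}]' ; python3 s.py|egrep "TCP|cw"; python3 mark.py
```

```text
t: 18.65
position: [0.5998, -0.0796, 0.1201]
tool_rot: [2.922, 0.801, 0.116]
ft_force: [-7.2, -4.1, 3.4]
finger_gap: 0.173
grip_force: 24.9
tool y in dial frame [ 0.3796 -0.9222 -0.0739] => bar cw deg 157.62384995682484
TCP in dial frame mm [-5.9311 -2.5251 31.1484] force dial [-4.9901 -2.911   6.7759] gap mm 16.09185491985545 24.89099157450255 tz 0.047385710051962494
MARK cw deg 101.4
```

Four jumps counted, at knob angles of about 103, 121, 139 and 156°. I'll check the dial angle with a properly fitted disc outline.

```bash
python3 - <<'E'
from mark import *
import mark as M
from scipy.optimize import minimize
p1,d=read_camera("scene");np.savez("scene5.npz",p=p1)
p0=np.load("scene0.npz")["p"]
a=np.radians(np.arange(-40,130,2.))[:,None]
def ring(g,r,B):
    q=(proj("scene",c+.0065*Z+r*(np.cos(a)*X-np.sin(a)*Y))+B).astype(np.float32)
    return cv2.remap(g,q[:,0].reshape(-1,1),q[:,1].reshape(-1,1),cv2.INTER_LINEAR)
for p in(p0,p1):
    g=p.max(-1).astype(np.float32)
    # outline contrast on the visible half
    s=max(((ring(g,.0415,np.array([u,v]))-ring(g,.0465,np.array([u,v]))).mean(),u,v) for u in np.arange(-4,1,.2) for v in np.arange(-1,5,.2))
    M.B=np.array(s[1:]);print(s,mark(p))
ims=[cv2.resize(p[230:280,295:350,::-1],None,fx=7,fy=7,interpolation=cv2.INTER_CUBIC) for p in(p0,p1)]
cv2.imwrite("pics/z6.png",np.hstack(ims))
E
```

```text
(np.float32(67.916145), np.float64(-1.5999999999999979), np.float64(2.1999999999999993)) (15.7, array([131, 130, 130, 130, 132, 137, 140, 140, 139, 134, 126, 116, 108,
       106, 111, 118, 125, 133, 139, 140, 139, 139, 137, 133, 127, 128,
       133, 136, 137, 138, 137, 137, 134, 130, 128, 128, 129, 130, 132,
       134, 134, 134, 133, 130, 127, 124, 124, 125, 127, 129, 131, 131,
       130, 130, 129, 129, 128, 128, 128, 128, 127, 126, 123, 120, 118,
       117]))
(np.float32(70.163635), np.float64(-1.5999999999999979), np.float64(2.1999999999999993)) (102.2, array([136, 134, 135, 136, 137, 141, 144, 144, 144, 144, 142, 141, 140,
       137, 136, 139, 143, 146, 146, 146, 144, 144, 142, 136, 130, 132,
       137, 141, 142, 143, 141, 140, 137, 133, 131, 132, 133, 135, 137,
       139, 139, 139, 138, 137, 134, 132, 132, 133, 135, 134, 130, 124,
       116, 106,  97,  90,  88,  91,  98, 106, 115, 120, 124, 126, 127,
       128]))
```

View pics/z6.png

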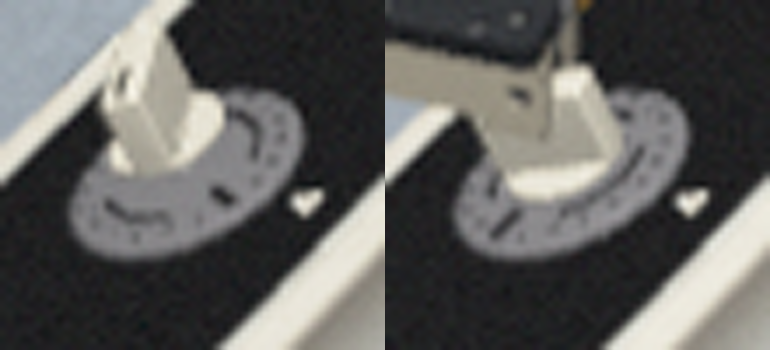

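Reference ticks read 16, 38, 58, 81 and 102, so these readings are stretched by the disc's visible rim. Reading 102 is then the fourth graduation after the start. That agrees with the four jumps and the 66° of loaded knob turn. Now the pull.

```bash
python3 s.py | tail -5
```

```text
TCP in dial frame mm [-5.9386 -2.5598 31.1487] force dial [-5.9962 -2.8187  7.1748] gap mm 16.325164531141695 24.898831729078665 tz 0.11989995360077077
tool axes per dial axes (cols X,Y,Z)
 [[ 0.8243  0.3744 -0.4248]
 [ 0.3804 -0.9218 -0.0742]
 [-0.4194 -0.1004 -0.9023]]
```

```bash

python3 -m jog '[{"x":-0.0042,"y":-0.0007,"z":-0.009,"roll":0},{"x":-0.0085,"y":-0.0015,"z":-0.018,"roll":0},{"x":-0.0085,"y":-0.0015,"z":-0.018,"roll":0}]' >/dev/null; python3 s.py|grep TCP
python3 -m jog '[{"x":-0.0042,"y":-0.0007,"z":-0.009,"roll":0},{"x":-0.0042,"y":-0.0007,"z":-0.009,"roll":0}]' >/dev/null; python3 s.py|grep TCP
python3 -m jog '[{"x":-0.0042,"y":-0.0007,"z":-0.009,"roll":0},{"x":-0.0042,"y":-0.0007,"z":-0.009,"roll":0}]' >/dev/null; python3 s.py|grep TCP; python3 mark.py
```

```text
TCP in dial frame mm [-5.7933 -2.4983 32.2415] force dial [-7.5652 -4.5623 -6.3298] gap mm 16.1799665789291 24.651278543751687 tz 0.19800630497448565
TCP in dial frame mm [-5.7848 -2.4957 33.2538] force dial [-7.8777 -4.423  -5.0789] gap mm 15.791668594759692 24.664398590975907 tz 0.19967347921428855
TCP in dial frame mm [-5.7827 -2.4779 34.3371] force dial [-7.9773 -4.2881 -3.9254] gap mm 16.19372513063587 24.6876568425796 tz 0.18839395744917609
MARK cw deg 101.4
```

Pulling at 4–6 N with no slip, and the knob is coming out.

```bash

python3 -m jog '[{"x":-0.0042,"y":-0.0007,"z":-0.009,"roll":0},{"x":-0.0085,"y":-0.0015,"z":-0.018,"roll":0},{"x":-0.0085,"y":-0.0015,"z":-0.018,"roll":0}]' >/dev/null; python3 s.py|grep TCP
python3 -m jog '[{"x":-0.0042,"y":-0.0007,"z":-0.009,"roll":0},{"x":-0.0042,"y":-0.0007,"z":-0.009,"roll":0}]' >/dev/null; python3 s.py|grep TCP
python3 -m jog '[{"x":-0.0042,"y":-0.0007,"z":-0.009,"roll":0},{"x":-0.0042,"y":-0.0007,"z":-0.009,"roll":0}]' >/dev/null; python3 s.py|grep TCP
python3 -m jog '[{"x":-0.0042,"y":-0.0007,"z":-0.009,"roll":0},{"x":-0.0042,"y":-0.0007,"z":-0.009,"roll":0}]' >/dev/null; python3 s.py|grep TCP; python3 mark.py
```

```text
TCP in dial frame mm [-5.794  -2.4847 36.5615] force dial [-8.0306 -3.0556 -0.4007] gap mm 15.975963620662382 24.739493320521433 tz 0.168932553849861
TCP in dial frame mm [-5.8301 -2.4834 37.6481] force dial [-7.7905 -3.9868  0.1345] gap mm 16.212342921102504 24.762491237197537 tz 0.1543595801245972
TCP in dial frame mm [-5.7646 -2.5077 38.7467] force dial [-8.9226 -3.6204  1.5675] gap mm 15.717596848197376 24.785990170785226 tz 0.13499412037030736
TCP in dial frame mm [-5.7704 -2.5219 39.8432] force dial [-6.9759 -3.395   2.7224] gap mm 15.934415144093547 24.81041014631046 tz 0.07249154914546797
MARK cw deg 101.7
```

```bash

python3 -m jog '[{"x":-0.003,"y":-0.0005,"z":-0.006,"roll":0},{"x":-0.003,"y":-0.0005,"z":-0.006,"roll":0}]' >/dev/null; python3 s.py|grep TCP
python3 -m jog '[{"x":-0.003,"y":-0.0005,"z":-0.006,"roll":0},{"x":-0.003,"y":-0.0005,"z":-0.006,"roll":0}]' >/dev/null; python3 s.py|grep TCP
```

```text
TCP in dial frame mm [-5.769  -2.4981 40.5537] force dial [-6.5467 -2.5271  2.2716] gap mm 15.756802780296871 24.82263000070816 tz 0.11042264127326361
TCP in dial frame mm [-5.7645 -2.515  41.2994] force dial [-6.8255 -3.898   3.6823] gap mm 15.534117021891596 24.843837939260993 tz 0.1349692526319977
```

```bash

python3 -m jog '[{"x":-0.003,"y":-0.0005,"z":-0.006,"roll":0},{"x":-0.003,"y":-0.0005,"z":-0.006,"roll":0}]' >/dev/null; python3 s.py|grep TCP
python3 -m jog '[{"x":-0.003,"y":-0.0005,"z":-0.006,"roll":0},{"x":-0.003,"y":-0.0005,"z":-0.006,"roll":0}]' >/dev/null; python3 s.py|grep TCP; python3 mark.py
```

```text
TCP in dial frame mm [-5.7664 -2.4892 41.7906] force dial [-6.9739 -2.8257  1.5735] gap mm 15.51368745163968 24.80300635972526 tz 0.023789194155653896
TCP in dial frame mm [-5.7257 -2.4511 42.0886] force dial [-5.8827 -2.5454 -3.3619] gap mm 16.155887420417606 24.72791853302624 tz 0.139295600506283
MARK cw deg 101.3
```

```bash

python3 -m jog '[{"x":0,"y":0,"z":0,"roll":0},{"x":0,"y":0,"z":0,"roll":0},{"x":0,"y":0,"z":0,"roll":0},{"x":0,"y":0,"z":0,"roll":0},{"x":0,"y":0,"z":0,"roll":0}]' 40 10; python3 s.py|grep TCP
python3 -m jog '[{"x":0,"y":0,"z":-0.2,"roll":0},{"x":0,"y":0,"z":-0.5,"roll":0},{"x":0,"y":0,"z":-0.95,"roll":0},{"x":0,"y":0,"z":-0.95,"roll":0},{"x":0,"y":0,"z":-0.95,"roll":0}]' >/dev/null
python3 s.py; python3 mark.py
```

```text
t: 21.8
position: [0.5972, -0.0789, 0.131]
tool_rot: [2.922, 0.801, 0.125]
ft_force: [-0.0, 0.2, 0.3]
finger_gap: 0.422
grip_force: 0.0
TCP in dial frame mm [-2.6908 -1.4364 41.8151] force dial [0.1905 0.2413 0.2779] gap mm 39.22581521469668 0.0 tz -0.03207810457471238
[ 0.0999  0.3919 -0.1705  1.9878  0.2491  0.6756 -1.2784] [ 0.5871 -0.0711  0.226 ]
[[ 0.8576  0.5024  0.1103]
 [ 0.5117 -0.855  -0.084 ]
 [ 0.0521  0.1284 -0.9903]]
tool y head -59.56298814756511 tilt to axis 25.081928510522463
tool y in dial frame [ 0.3802 -0.9222 -0.0712] => bar cw deg 157.593594644712
TCP in dial frame mm [ 37.3063   7.7671 128.5098] force dial [-0.1514 -0.796   0.0315] gap mm 39.75892377735872 0.0 tz -0.050293035413418924
tool axes per dial axes (cols X,Y,Z)
 [[ 0.8281  0.3737 -0.4179]
 [ 0.3802 -0.9222 -0.0712]
 [-0.412  -0.0999 -0.9057]]
MARK cw deg 101.8
```

```bash

python3 -m jog '[{"x":0,"y":-0.4,"z":-0.2,"roll":0},{"x":0,"y":-0.8,"z":-0.3,"roll":0},{"x":0,"y":-1,"z":-0.3,"roll":0},{"x":0,"y":-1,"z":-0.3,"roll":0}]' >/dev/null
python3 -m jog '[{"x":0,"y":-0.4,"z":0,"roll":0},{"x":0,"y":-0.8,"z":0,"roll":0},{"x":0,"y":-1,"z":0,"roll":0},{"x":0,"y":-1,"z":0,"roll":0}]' 
python3 -m jog '[{"x":0,"y":-0.4,"z":0,"roll":0},{"x":0,"y":-0.8,"z":0,"roll":0},{"x":0,"y":-1,"z":0,"roll":0},{"x":0,"y":-1,"z":0,"roll":0}]' 
python3 - <<'E'
from m import *
im=[]
for n,(r,q) in dict(top=(120,310),scene=(220,280)).items():
    p,d=read_camera(n);np.savez(n+"9.npz",p=p,d=d);im.append(cv2.resize(p[r:r+60,q:q+80,::-1],None,fx=5,fy=5,interpolation=cv2.INTER_CUBIC))
    c=np.array([.6199,-.0739,.0961]); 
    D=(cloud(n,d)-c)@RD;k=(np.hypot(D[...,0],D[...,1])<.035)&(D[...,2]>.025)&(D[...,2]<.07)
    D0=(cloud(n,np.load(n+"0.npz")["d"])-c)@RD;k0=(np.hypot(D0[...,0],D0[...,1])<.035)&(D0[...,2]>.025)&(D0[...,2]<.07)
    print(n,[np.percentile(x,[70,85,95]) for x in(D0[k0][:,2],D[k][:,2])])
cv2.imwrite("pics/z9.png",np.vstack(im))
E
```

```text
t: 23.15
position: [0.4818, 0.1039, 0.228]
tool_rot: [2.921, 0.806, 0.121]
ft_force: [-0.3, -0.6, 0.3]
finger_gap: 0.433
grip_force: 0.0
t: 23.55
position: [0.4324, 0.189, 0.2157]
tool_rot: [2.921, 0.804, 0.123]
ft_force: [0.3, 0.2, -0.1]
finger_gap: 0.425
grip_force: 0.0
top [array([0.0518, 0.0532, 0.0555]), array([0.0523, 0.0542, 0.0565])]
scene [array([0.0512, 0.0529, 0.0537]), array([0.0498, 0.0524, 0.0535])]
```

View pics/z9.png

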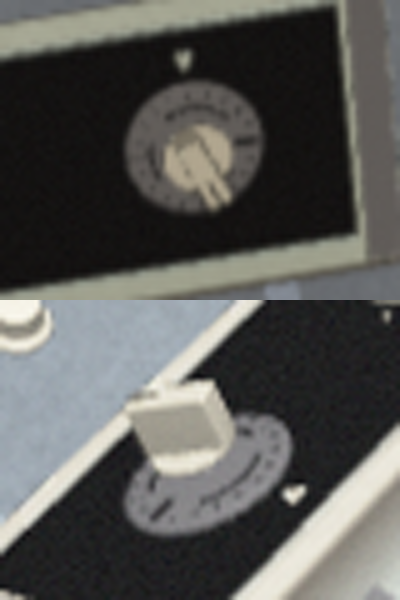

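The top view puts the mark at (247,142), about 90° from the index, against about 20° at the start. That is four clicks, and the knob stands as high as it did at the start.

```bash
python3 -c "
from bench import *
print(finish_job())"
```

```text
the job is handed in; nothing more can be done
None
```

The job is handed in: I pushed the timer knob home, turned the dial four clicks clockwise and pulled the knob back out. The last pictures show the dial mark about 70° (four clicks) on and the knob as high as at the start; no score came back.

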